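# Put the returned stock back in the dispensary

## Task

Put the returned stock back where each kind belongs. Lift the tablet bottle that was left among the ointment jars on the shelf up over the rail and stand it in the bin that holds a tablet bottle, and stand the loose ointment jar in the gap it leaves in the row, without shifting the two jars already there; the dropper bottle and the carton from the counter go into the bins of their own kind, the carton facing the same way as the one already there. Everything ends standing upright and is set down, not dropped.

Things in the scene. Friction and masses are not known exactly. Their poses are not given: they have to be found in the camera images.
- bottle_center (a point): Tablet bottle, white plastic cylinder 46 mm in diameter up to 51 mm, then a shoulder to a 39 mm screw cap, 76 mm tall in all, about 70 g. It starts upright on the shelf, in one of the three places of the row, among the two shelf jars. Point: its centre, 38 mm above its underside; z up along its axis.
- jar_center (a point): Ointment jar, squat, white plastic, 48 mm tall, lid 56 mm in diameter (from 26 mm up to the top), body 53 mm, about 75 g; the same as the two jars on the shelf, but it starts upright on the counter. Point: its centre, 24 mm above its underside; z up along its axis.
- dropper_center (a point): Dropper bottle, slim, amber glass with a paper label, 33 mm in diameter up to 57 mm, above that a neck with black collar (21 mm) and rubber bulb, 84 mm tall in all, about 80 g. It starts upright on the counter. Point: its centre, 42 mm above its underside; z up along its axis.
- carton_center (a point): Folding carton, a closed paper box standing on end: 60 mm along its x, 34 mm along its y, 66 mm tall, about 50 g. It starts upright on the counter, turned to some angle. Point: its centre, 33 mm above its underside; x along the 60 mm side, y along the 34 mm side, z up.
- bin_bottles: Blue stock bin, fixed, 170 long (x) x 136 wide (y), walls and floor 3 mm; sides and back 60 high, front wall 35, the sides stepping down to 35 over their front 65 mm. Holds one tablet bottle (46 mm in diameter, 76 mm tall), fixed, 45 mm behind the bin's centre; its front half is empty. The three bins are alike, in a row, and swap places. Origin: centre of underside; +x to the bin's back, away from its low front.
- bin_droppers: Blue stock bin, fixed, 170 long (x) x 136 wide (y), walls and floor 3 mm; sides and back 60 high, front wall 35, the sides stepping down to 35 over their front 65 mm. Holds one dropper bottle (33 mm in diameter, 84 mm tall), fixed, 45 mm behind the bin's centre; its front half is empty. The three bins are alike, in a row, and swap places. Origin: centre of underside; +x to the bin's back, away from its low front.
- bin_cartons: Blue stock bin, fixed, 170 long (x) x 136 wide (y), walls and floor 3 mm; sides and back 60 high, front wall 35, the sides stepping down to 35 over their front 65 mm. Holds one carton (60 mm along x, 34 along y, 66 tall), fixed, 45 mm behind the bin's centre; its front half is empty. The three bins are alike, in a row, and swap places. Origin: centre of underside; +x to the bin's back, away from its low front.
- shelf: Low grey shelf, fixed, open above: one board 340 wide (y) x 125 deep (x), top 100 mm above the counter. End cheeks, back panel and the thin front rail (59 mm before the middle line) rise 30 mm above the board. On the middle line stand, about 95 mm apart in any order, the two shelf jars and the tablet bottle. Origin: centre of underside, at counter level; +x to the back, rail at -x.
- shelf_jar_a_center (a point): Ointment jar that belongs on the shelf and stays there: squat, white, 56 mm in diameter, 48 mm tall, loose. Point: its centre, 24 mm above its underside; z up.
- shelf_jar_b_center (a point): The other ointment jar that belongs on the shelf and stays there, the same as shelf jar a. Point: its centre, 24 mm above its underside; z up.
There are look-alikes about, which are no part of the job. What is shaped like the part that bears jar_center but brown or yellow is not meant.

How it is judged (in metres and radians):
At the end, for the whole second after the job is handed in: Bottle, dropper and carton stand upright (7 degrees) on the floor of the bin of their kind, the carton within 15 degrees of the bin; the jar stands upright on the shelf board within 35 mm of the middle line; both shelf jars upright within 20 mm of their start; all at rest (x of bottle_center in the frame of bin_bottles between -0.08 and 0.08 m and y of bottle_center in the frame of bin_bottles between -0.063 and 0.063 m and z of bottle_center in the frame of bin_bottles between 0.034 and 0.048 m and angle between each of bottle_center, dropper_center, carton_center, jar_center, shelf_jar_a_center, shelf_jar_b_center's own z axis and vertical below 0.12 rad and linear speed of each of bottle, dropper, carton, jar, shelf_jar_a, shelf_jar_b below 0.02 m/s and angular speed of each of bottle, dropper, carton, jar below 0.2 rad/s and x of dropper_center in the frame of bin_droppers between -0.08 and 0.08 m and y of dropper_center in the frame of bin_droppers between -0.063 and 0.063 m and z of dropper_center in the frame of bin_droppers between 0.038 and 0.052 m and x of carton_center in the frame of bin_cartons between -0.08 and 0.08 m and y of carton_center in the frame of bin_cartons between -0.063 and 0.063 m and z of carton_center in the frame of bin_cartons between 0.029 and 0.043 m and angle between the y axis of carton_center and the y axis of bin_cartons, either way round below 0.26 rad and x of jar_center in the frame of shelf between -0.035 and 0.035 m and y of jar_center in the frame of shelf between -0.145 and 0.145 m and z of jar_center in the frame of shelf between 0.117 and 0.131 m and distance of each of shelf_jar_a_center, shelf_jar_b_center from where it was at the start of the episode below 0.02 m); the robot touches nothing.
It fails at once if the tablet bottle is dropped: let go and falling faster than 0.7 m/s (a fall of about 25 mm) (contact force between bottle and the fingers below 0.05 N and linear speed of bottle above 0.7 m/s).
It fails at once if the ointment jar is dropped: let go and falling faster than 0.7 m/s (a fall of about 25 mm) (contact force between jar and the fingers below 0.05 N and linear speed of jar above 0.7 m/s).
It fails at once if the dropper bottle is dropped: let go and falling faster than 0.7 m/s (a fall of about 25 mm) (contact force between dropper and the fingers below 0.05 N and linear speed of dropper above 0.7 m/s).
It fails at once if the carton is dropped: let go and falling faster than 0.7 m/s (a fall of about 25 mm) (contact force between carton and the fingers below 0.05 N and linear speed of carton above 0.7 m/s).
It also fails if it takes over 120 s, if anything falls off the work surface, if the arm or the gripper's body presses on something with over 40 N, if the wrist force passes 120 N, or if a joint passes its speed limit or range.

## Robot

A 6-joint arm with a two-finger parallel gripper is mounted at the origin on the work surface. World frame = base frame: x ahead of the robot, y to its left, z up, the work surface at z = 0. Lengths are in mm, angles in rad, forces in N, time in s.
With the tool pointing down it reaches from about 275 to 1000 mm from the base axis. Payload 8.4 kg.
Tool frame: the origin (TCP) lies midway between the tips of the shut fingers; the grasp point (between the pads) lies 19 mm behind it; z points along the fingers, y is the line along which they close (so a half turn about z gives the same grasp; the last joint's range is limited). The gripper opens to 85 mm and grips with 20 to 120 N. Pads are 22 mm wide; open, the fingers measure 114 mm over their backs; the gripper's body (76 mm by 85 mm) begins 54 mm behind the grasp point. The pads swing forward as they close: fully open they stand 13 mm farther back than shut.
Start: joints at [1.282, 0.353, 1.633, -0, 1.155, -0.002], TCP at [176.801, 599.474, 231.281] pointing down, gripper open.
Joint ranges: [-2.63, 2.63], [-0.92, 2.1], [0.06, 2.66], [-1.3, 4.44], [0, 2.69], [-3.02, 3.02]. Speed limits (rad/s): [2.22, 2.22, 2.79, 3.14, 3.14, 3.14].

## Interface

Orientations are given as [roll, pitch, yaw] about the fixed x, y, z axes, in that order (R = Rz(yaw) Ry(pitch) Rx(roll)).
In Python, from rig import telemetry, optics, r gives the robot as it stands.
- The arm moves only by the tool play_rows, never from a script. Its arguments are lists of equal length, an entry for each row: "dp": the shift along the tool's x, y, z in units of 40 mm (1.0 is 40 mm), a list of three; "rot": the turn, a rotation vector about the tool's x, y, z in units of 6 degrees (1.0 is 6 degrees), a list of three. In form: {"dp": [[tx, ty, tz], ...], "rot": [[ax, ay, az], ...]}. A call has 1 to 5 rows; each row is the pose to reach, as a shift and turn from the pose commanded when the call began, along the tool's axes at that moment; what a row does not reach only later rows make up. A row lasts 1/12 s, in which the tool goes at most 41.7 mm and 7.16 degrees, less where a joint would pass 70% of its speed; a pose out of reach is approached as far as the arm can. A call with a gripper value outside its range is refused whole. "fingers" is the opening, from 0 (shut) to 1 (fully open), set as the call begins (left out, the last holds). The fingers move at their own pace and stop on an object; "grip_force" is the grip in N (left out, the last holds). Time passes only in rows, so rows that repeat a pose let the fingers close. It gives the time, the measured TCP pose, the force, the opening and the grip force at its end, in the units of the state.
- telemetry.sense(): the state, without advancing time (a new reading comes with each control period).
- optics.grab_frame(name): name is "scene" or "top" or "wrist"; returns a dict with "color" (384x512x3 uint8, red, green, blue), "mtx" (3x3 intrinsics, pixels), "R" (3x3) and "t" (3): a world point X has camera coordinates R X + t; the wrist camera has in their place "mount" (4x4, takes a point from camera to tool coordinates, whose origin is the TCP and whose axes are the flange's). Camera axes: x right, y down, z forward; pixel columns grow to the right and rows downward; lengths in mm; the calibration is good to about 2 mm. A picture is of the moment at which its call begins: read the wrist's pose just before it. There is no depth.
- r.sign_off(): hands the job in; it is judged then, once.
The state is a dict: "clock": time; "qpos": joint angles; "qvel": joint speeds; "joint_efforts": joint torques, N m; "eef_pos": TCP position; "tcp_rot": TCP orientation; "contact_force": force on the tool from outside, world axes, zero at the start; "wrist_torque": the same for the moment, N m; "opening": opening from 0.0 (shut) to 1.0 (fully open); "grasp_force": force on a finger pad.
Only numpy, scipy, OpenCV 4.12 (cv2) and the standard library are available. Lean on these libraries where they do the work, as an engineer would, in place of code of your own. Each camera call takes 0.05 s, during which the arm holds its last target. There are 200 camera calls.

## Working session

There is one attempt and no reset: what is moved stays moved. The work goes in short steps, Python scripts to look and compute and a tool call to move; the robot and the scene stay as the last step left them, time stands still between calls to the robot, and variables do not carry over. Pictures are saved under pics/ and viewed, at most 14 in all, crops included, and the job is handed in when it is done.

Besides the shell and the picture viewer there is one more tool, called after "Emit:" by a JSON object that holds its "api" and its "payload". play_rows: Moves the arm, as the interface text tells. Its arguments: {"type":"object","properties":{"dp":{"type":"array"},"rot":{"type":"array"},"fingers":{"type":"number"},"grip_force":{"type":"number"}},"required":["dp","rot"]}

```bash
ls; mkdir -p pics
python3 - <<'E'
from rig import telemetry, optics, r
import cv2
s=telemetry.sense();print(s['eef_pos'],s['tcp_rot'],s['opening'],s['clock'])
for n in ['scene','top']:
    f=optics.grab_frame(n);cv2.imwrite(f'pics/{n}0.png',f['color'][:,:,::-1]);print(n,f['mtx'].tolist(),f['R'].tolist(),f['t'].tolist())
f=optics.grab_frame('wrist');print(f['mount'],f['mtx'])
E
```

```text
pics
[176.66470544 599.0151424  230.55119599] [-3.14019430e+00 -2.47551082e-05  2.85478175e+00] 1.0027615501614293 0.0
scene [[372.4225239741932, 0.0, 257.2434298305897], [0.0, 372.4225239741932, 198.12810900184158], [0.0, 0.0, 1.0]] [[-0.3253457863440018, 0.9455403780741573, 0.010174121071775215], [0.6685580431018266, 0.23762283100669787, -0.7046740616683849], [-0.6687153821410566, -0.22246074623569523, -0.7094582116461815]] [141.34623229255806, -267.46995738706727, 1229.311193772483]
top [[497.11245114536126, 0.0, 261.4353720771164], [0.0, 497.11245114536126, 195.63199336964033], [0.0, 0.0, 1.0]] [[0.014006347475840479, -0.9996676437812263, -0.021643109926189973], [-0.991219473732564, -0.011035214170919277, -0.13176562124294958], [0.13148299176594863, 0.023298627107472797, -0.9910445988204476]] [22.531851672054618, 487.7595555135881, 1438.738385686262]
[[-6.16532398e-04 -9.49608662e-01 -3.13437409e-01  7.99335376e+01]
 [ 9.99999781e-01 -5.09659505e-04 -4.22907983e-04 -6.84146047e-01]
 [ 2.41850730e-04 -3.13437601e-01  9.49608768e-01 -1.42964895e+02]
 [ 0.00000000e+00  0.00000000e+00  0.00000000e+00  1.00000000e+00]] [[341.28639604   0.         255.93870831]
 [  0.         341.28639604 196.89720374]
 [  0.           0.           1.        ]]
```

View pics/scene0.png

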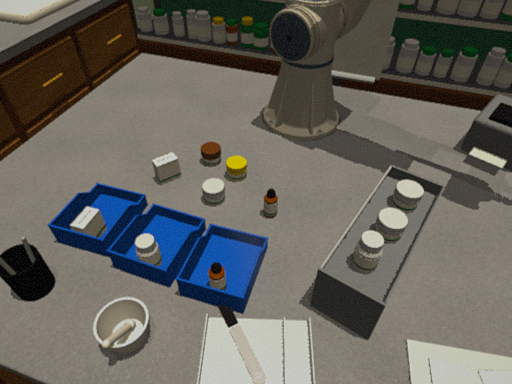

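View pics/top0.png

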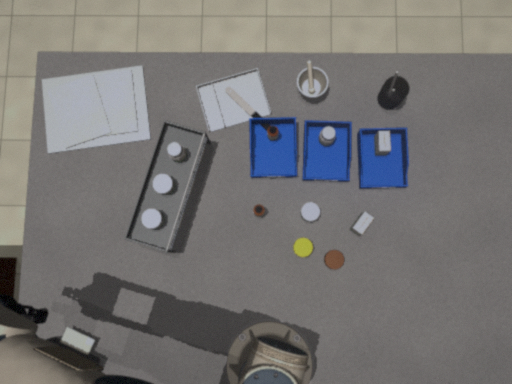

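The scene camera faces the robot, and the top view has +x up and +y left. The dropper, bottle and carton bins sit at top-view columns 273, 327 and 383. The shelf holds the bottle at (175,150) and jars at (163,184) and (152,219). The loose dropper is at (259,210), the loose jar at (310,212) and the loose carton at (363,223).

```bash
cat > h.py <<'E'
import numpy as np, cv2
from rig import telemetry, optics
from scipy.spatial.transform import Rotation as Ro
def cam(f,s=None):
    K=f['mtx']
    if 'mount' in f:
        T=np.eye(4);T[:3,:3]=Ro.from_euler('xyz',s['tcp_rot']).as_matrix();T[:3,3]=s['eef_pos']
        W=T@f['mount'];return K,W[:3,:3],W[:3,3]
    return K,f['R'].T,-f['R'].T@f['t']
def ray(c,uv,z):
    K,R,C=c;d=R@np.linalg.inv(K)@np.array([uv[0],uv[1],1.]);return C+d*(z-C[2])/d[2]
def proj(c,X):
    K,R,C=c;p=K@(R.T@(np.array(X)-C));return p[:2]/p[2]
def blobs(m,lo=30,hi=1e5):
    n,l,st,ce=cv2.connectedComponentsWithStats(m.astype(np.uint8))
    return [(i,st[i],ce[i],(l==i)) for i in range(1,n) if lo<st[i,4]<hi]
E
python3 - <<'E'
from h import *
f=optics.grab_frame('top');c=cam(f);im=f['color'];print('C',c[2])
hsv=cv2.cvtColor(im,cv2.COLOR_RGB2HSV)
H,S,V=[hsv[...,i].astype(int) for i in range(3)]
roi=np.zeros(H.shape,bool);roi[110:280,120:420]=1
blue=(H>100)&(H<130)&(S>120)&roi
for i,st,ce,m in blobs(blue,300):
    cn=cv2.findContours(m.astype(np.uint8),0,2)[0][0]
    q=cv2.minAreaRect(cn)
    P=np.array([ray(c,p,50)[:2] for p in cv2.boxPoints(q)]).round(0)
    print('bin',st,ce.round(1),P.tolist(), np.mean(P,0))
w=(S<60)&(V>140)&roi
for i,st,ce,m in blobs(w,25):
    (q,sz,a)=cv2.minAreaRect(np.argwhere(m)[:,::-1].astype(np.float32))
    print('white',st,ce.round(1),sz,a,[ray(c,ce,z)[:2].round(0).tolist() for z in (48,66,148,176)])
am=(H<15)&(S>80)&roi
for i,st,ce,m in blobs(am,8): print('amber',st,ce.round(1),V[m].mean(),ray(c,ce,70)[:2].round())
big=cv2.resize(im[115:265,125:415],None,fx=2.7,fy=2.7,interpolation=cv2.INTER_CUBIC)
cv2.imwrite('pics/big.png',big[:,:,::-1])
E
```

```text
C [ 293.99155366   -5.61373492 1490.61150644]
bin [ 250  117   47   60 2534] [273.2 147.8] [[722.0, 66.0], [723.0, -72.0], [544.0, -72.0], [543.0, 63.0]] [633.    -3.75]
bin [ 303  121   48   60 2428] [326.6 152.3] [[536.0, -92.0], [713.0, -96.0], [710.0, -235.0], [533.0, -228.0]] [ 623.   -162.75]
bin [ 358  128   51   60 2404] [382.7 160. ] [[689.0, -254.0], [695.0, -400.0], [519.0, -401.0], [513.0, -257.0]] [ 604. -328.]
white [120 110  30  33 903] [133.6 125.5] (32.0, 29.0) 90.0 [[694.0, 415.0], [689.0, 410.0], [666.0, 386.0], [658.0, 378.0]]
white [203 110  68  21 816] [228.5 117.2] (20.0, 67.0) 90.0 [[721.0, 130.0], [716.0, 129.0], [692.0, 121.0], [683.0, 118.0]]
white [322 127  13  12 127] [328.2 132.3] (11.0, 12.0) 90.0 [[677.0, -167.0], [673.0, -165.0], [651.0, -156.0], [643.0, -153.0]]
white [379 131  12  20 226] [384.2 140.8] (19.0, 11.0) 90.0 [[653.0, -332.0], [649.0, -328.0], [628.0, -310.0], [621.0, -303.0]]
white [167 142  14  14 154] [173.6 148.5] (13.0, 13.0) 90.0 [[624.0, 292.0], [620.0, 288.0], [601.0, 271.0], [595.0, 266.0]]
white [152 174  20  19 309] [161.7 183. ] (18.0, 19.0) 90.0 [[520.0, 323.0], [517.0, 319.0], [504.0, 300.0], [500.0, 294.0]]
white [301 202  19  19 280] [310.  210.9] (18.0, 18.0) 90.0 [[442.0, -114.0], [440.0, -112.0], [432.0, -106.0], [429.0, -104.0]]
white [141 208  20  21 317] [150.6 217.9] (19.091880798339844, 19.091880798339844) 45.0 [[416.0, 352.0], [415.0, 347.0], [408.0, 327.0], [405.0, 320.0]]
white [353 212  21  22 231] [363.1 222.3] (11.248784065246582, 20.36544418334961) 36.02737045288086 [[411.0, -267.0], [409.0, -264.0], [403.0, -249.0], [400.0, -244.0]]
amber [267 127  11  10  45] [271.6 132.2] 79.4888888888889 [671.   1.]
amber [254 205  10  11  59] [258.7 210.5] 89.40677966101696 [439.  35.]
amber [325 250  19  19 286] [333.9 259.2] 112.1993006993007 [ 304. -180.]
```

View pics/big.png

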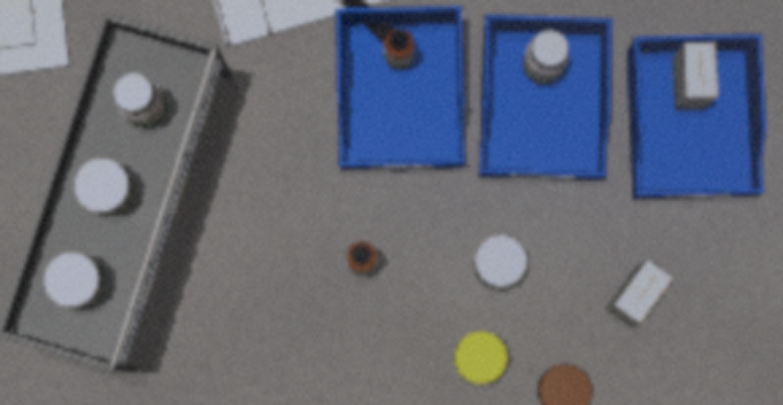

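The shelf row runs from (408,327) to (595,266), about 98 mm apart, which matches the 95 mm given. The bottle is near (595,266). I'm moving over it for a wrist look.

Emit:
{"api": "play_rows", "payload": {"dp": [[-1,-0.4,-0.4],[-2,-0.8,-0.8],[-3,-1.2,-1.2],[-4,-1.6,-1.2],[-4.2,-1.7,-1.2]], "rot": [[0,0,0],[0,0,0],[0,0,0],[0,0,0],[0,0,0]]}}

```text
clock: 0.62
eef_pos: [321.5, 484.8, 280.6]
tcp_rot: [3.14, 0.002, 2.854]
contact_force: [1.1, -0.3, -0.1]
opening: 0.999
grasp_force: 0.0
```

Emit:
{"api": "play_rows", "payload": {"dp": [[-0.9,-0.4,0],[-1.8,-0.8,0],[-2.7,-1.2,0],[-3.6,-1.5,0],[-4.2,-1.7,0]], "rot": [[0,0,0],[0,0,0],[0,0,0],[0,0,0],[0,0,0]]}}

```text
clock: 1.03
eef_pos: [462.8, 371.6, 279.3]
tcp_rot: [-3.141, 0.001, 2.854]
contact_force: [0.3, -0.3, -0.2]
opening: 1.004
grasp_force: 0.0
```

Emit:
{"api": "play_rows", "payload": {"dp": [[-0.9,-0.4,0],[-1.8,-0.8,0],[-2.7,-1.2,0],[-3.6,-1.5,0],[-4.0,-1.6,0]], "rot": [[0,0,0],[0,0,0],[0,0,0],[0,0,0],[0,0,0]], "fingers": 0.75}}

```text
clock: 1.45
eef_pos: [599.0, 264.1, 279.1]
tcp_rot: [-3.141, 0.001, 2.852]
contact_force: [-0.4, 0.5, 0.0]
opening: 0.752
grasp_force: 0.0
```

```bash
cat >> h.py <<'E'
def plan(x,y,z,yaw=None):
    "dp, rot (tool units) from the measured pose; yaw in deg"
    s=telemetry.sense();R=Ro.from_euler('xyz',s['tcp_rot'])
    d=R.inv().apply(np.array([x,y,z])-s['eef_pos'])/40
    rv=np.zeros(3)
    if yaw is not None:
        rv=np.degrees((R.inv()*Ro.from_euler('xyz',[np.pi,0,np.radians(yaw)])).as_rotvec())/6
    print('pos',s['eef_pos'].round(1),np.degrees(s['tcp_rot']).round(1),'op',round(s['opening'],2),'t',round(s['clock'],1),'| dp',d.round(2),'rot',rv.round(2))
def wrist(name=None):
    s=telemetry.sense();f=optics.grab_frame('wrist')
    if name: cv2.imwrite(f'pics/{name}.png',f['color'][:,:,::-1])
    return f['color'],cam(f,s)
E
python3 - <<'E'
from h import *
plan(595,266,280,162)
im,c=wrist('w1')
for p in [(595,266,176),(504,300,148),(408,327,148)]: print(proj(c,p).round())
E
```

```text
pos [599.  264.1 279.1] [-1.800e+02  1.000e-01  1.634e+02] op 0.75 t 1.4 | dp [ 0.11  0.02 -0.02] rot [-0.01  0.01  0.24]
[258. 190.]
[267.  54.]
[ 266. -112.]
```

View pics/w1.png

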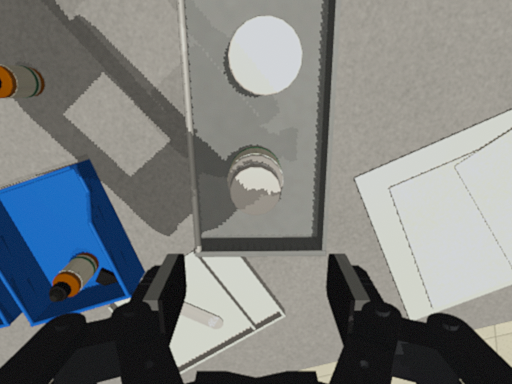

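The cap is centred at about (258,190) and the jar lid at (265,55). Both match the projections from the top view, and the shelf axis lines up with the tool. Descending now: TCP target is bottle at (595,266), z 117, with the fingers across the shelf depth.

Run:
```python
from h import *
s=telemetry.sense();f=optics.grab_frame('wrist');c=cam(f,s)
print(ray(c,(257.5,190.5),176),ray(c,(265.5,55),148))
for z in (100,): print(ray(c,(197,250),130),ray(c,(182,0),130),ray(c,(336,0),130),ray(c,(323,250),130))
p=ray(c,(257.5,190.5),176);plan(p[0],p[1],117)
```

```text
[596.6409282  265.21530516 176.        ] [505.75315353 298.55091363 148.        ]
[650.69065435 189.35110258 130.        ] [449.55275479 249.59820957 130.        ] [482.91949465 361.09521357 130.        ] [684.91993713 303.99948195 130.        ]
pos [598.  265.4 278.7] [-180.     0.   163.4] op 0.75 t 1.6 | dp [ 0.03 -0.01  4.04] rot [0. 0. 0.]
```

Emit:
{"api": "play_rows", "payload": {"dp": [[0.03,0,0.8],[0.03,0,1.6],[0.03,0,2.4],[0.03,0,3.2],[0.03,0,4.0]], "rot": [[0,0,0],[0,0,0],[0,0,0],[0,0,0],[0,0,0]]}}

```text
clock: 1.97
eef_pos: [593.5, 268.7, 118.0]
tcp_rot: [3.141, -0.0, 2.856]
contact_force: [0.7, 0.8, 0.2]
opening: 0.753
grasp_force: 0.0
```

Emit:
{"api": "play_rows", "payload": {"dp": [[0,0,0],[0,0,0],[0,0,0],[0,0,0],[0,0,0]], "rot": [[0,0,0],[0,0,0],[0,0,0],[0,0,0],[0,0,0]], "fingers": 0.3, "grip_force": 40}}

```text
clock: 2.38
eef_pos: [595.9, 268.5, 121.7]
tcp_rot: [3.139, 0.003, 2.855]
contact_force: [-0.5, -0.6, -0.5]
opening: 0.527
grasp_force: 41.3
```

Emit:
{"api": "play_rows", "payload": {"dp": [[0,0,0],[0,0,0],[0,0,0],[0,0,0],[0,0,0]], "rot": [[0,0,0],[0,0,0],[0,0,0],[0,0,0],[0,0,0]]}}

```text
clock: 2.8
eef_pos: [594.9, 267.6, 119.4]
tcp_rot: [3.141, 0.0, 2.855]
contact_force: [0.1, 0.4, -0.4]
opening: 0.526
grasp_force: 41.3
```

The grip is good: 0.526 open is about 45 mm, with 41 N. Next I lift and carry.

Emit:
{"api": "play_rows", "payload": {"dp": [[0,0,-0.5],[0,0,-1.2],[0,0,-1.9],[0,0,-2.6],[0,0,-3.2]], "rot": [[0,0,0],[0,0,0],[0,0,0],[0,0,0],[0,0,0]]}}

```text
clock: 3.22
eef_pos: [595.0, 267.7, 249.2]
tcp_rot: [3.141, 0.001, 2.855]
contact_force: [1.0, 0.5, -0.5]
opening: 0.53
grasp_force: 41.3
```

Emit:
{"api": "play_rows", "payload": {"dp": [[-0.2,-0.7,0],[-0.5,-1.7,0],[-0.75,-2.6,0],[-1,-3.5,0],[-1.25,-4.4,0]], "rot": [[0,0,0.5],[0,0,1.1],[0,0,1.7],[0,0,2.3],[0,0,2.8]]}}

```text
clock: 3.63
eef_pos: [592.6, 83.2, 247.4]
tcp_rot: [3.142, 0.0, 2.559]
contact_force: [0.7, 0.0, -0.2]
opening: 0.531
grasp_force: 41.5
```

Run:
```python
from h import *
plan(585,-164,245,180)
```

```text
pos [592.6  83.2 247.4] [180.    0.  146.6] op 0.53 t 3.6 | dp [-3.24 -5.26  0.06] rot [ 0.    0.   -5.57]
```

Emit:
{"api": "play_rows", "payload": {"dp": [[-0.3,-0.5,0],[-0.6,-1,0],[-1.0,-1.6,0],[-1.3,-2.1,0],[-1.6,-2.6,0]], "rot": [[0,0,-1.1],[0,0,-2.2],[0,0,-3.3],[0,0,-4.5],[0,0,-5.6]]}}

```text
clock: 4.05
eef_pos: [589.3, -38.8, 247.3]
tcp_rot: [-3.142, -0.0, -3.129]
contact_force: [0.1, 0.1, -1.2]
opening: 0.527
grasp_force: 41.5
```

Run:
```python
from h import *
plan(585,-164,245,180)
```

```text
pos [589.3 -38.8 247.3] [-180.    -0.  -179.3] op 0.53 t 4.0 | dp [ 0.14 -3.13  0.06] rot [-0.   -0.    0.12]
```

Emit:
{"api": "play_rows", "payload": {"dp": [[0,-0.6,0],[0,-1.3,0],[0.1,-2,0],[0.14,-2.7,0],[0.14,-3.13,0]], "rot": [[0,0,0.1],[0,0,0.1],[0,0,0.1],[0,0,0.1],[0,0,0.1]]}}

```text
clock: 4.47
eef_pos: [584.2, -165.1, 247.2]
tcp_rot: [-3.141, -0.0, 3.137]
contact_force: [-0.2, 0.5, -0.4]
opening: 0.529
grasp_force: 41.5
```

Emit:
{"api": "play_rows", "payload": {"dp": [[0,0,0],[0,0,0]], "rot": [[0,0,0],[0,0,0]]}}

```text
clock: 4.63
eef_pos: [584.5, -163.2, 247.1]
tcp_rot: [3.141, -0.0, 3.136]
contact_force: [-0.1, 0.2, -1.3]
opening: 0.525
grasp_force: 41.5
```

Run:
```python
from h import *
plan(585,-164,245,180)
im,c=wrist('w2')
for p in [(670,-164,79),(648,-327,69),(541,-232,35),(541,-96,35),(585,-164,3)]: print(proj(c,p).round())
```

```text
pos [ 584.5 -163.2  247.1] [180.   -0.  179.7] op 0.53 t 4.6 | dp [-0.01 -0.02  0.05] rot [ 0.   -0.   -0.06]
[257. 256.]
[ 98. 233.]
[189. 123.]
[322. 122.]
[256. 158.]
```

View pics/w2.png

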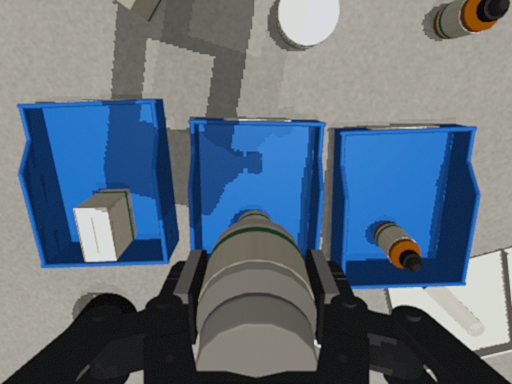

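The bottle hangs upright over the empty front half of the middle bin. Its front edge runs (191,120)–(325,123), as predicted. I'll take the bin frames from this view, then descend.

Run:
```python
from h import *
s=telemetry.sense();f=optics.grab_frame('wrist');c=cam(f,s)
for n,a,b in [('cart',(21,103),(163,100)),('bot',(191,120),(325,123)),('drop',(333,128),(475,127))]:
    A=ray(c,a,35);B=ray(c,b,35);d=B-A;yaw=np.arctan2(-d[0],d[1])
    ctr=(A+B)/2+85*np.array([np.cos(yaw),np.sin(yaw),0]);print(n,A.round(),B.round(),np.hypot(*d[:2]).round(),np.degrees(yaw).round(1),ctr.round())
plan(585,-164,24,180)
```

```text
cart [ 521. -399.   35.] [ 519. -256.   35.] 143.0 0.8 [ 605. -326.   35.]
bot [ 539. -229.   35.] [542. -92.  35.] 137.0 -1.6 [ 625. -163.   35.]
drop [547. -84.  35.] [547.  62.  35.] 146.0 0.1 [632. -11.  35.]
pos [ 584.6 -161.8  247.2] [180.   -0.  179.8] op 0.53 t 4.7 | dp [-0.01 -0.06  5.58] rot [ 0.01 -0.   -0.04]
```

Emit:
{"api": "play_rows", "payload": {"dp": [[0,0,0.9],[0,0,1.8],[0,0,2.7],[0,0,3.6],[0,0,4.4]], "rot": [[0,0,0],[0,0,0],[0,0,0],[0,0,0],[0,0,0]]}}

```text
clock: 5.15
eef_pos: [584.4, -161.0, 69.5]
tcp_rot: [3.141, -0.0, 3.139]
contact_force: [-0.2, -0.2, -0.5]
opening: 0.531
grasp_force: 41.5
```

Emit:
{"api": "play_rows", "payload": {"dp": [[0,0,0.4],[0,0,0.7],[0,0,0.95],[0,0,1.05],[0,0,1.1]], "rot": [[0,0,0],[0,0,0],[0,0,0],[0,0,0],[0,0,0]]}}

```text
clock: 5.57
eef_pos: [585.1, -162.2, 27.4]
tcp_rot: [-3.142, 0.0, 3.138]
contact_force: [-0.3, 0.6, 0.1]
opening: 0.529
grasp_force: 41.5
```

Emit:
{"api": "play_rows", "payload": {"dp": [[0,0,0],[0,0,0],[0,0,0]], "rot": [[0,0,0],[0,0,0],[0,0,0]]}}

```text
clock: 5.82
eef_pos: [585.5, -162.8, 28.4]
tcp_rot: [-3.141, 0.002, 3.137]
contact_force: [0.5, 0.2, -0.1]
opening: 0.529
grasp_force: 41.5
```

Emit:
{"api": "play_rows", "payload": {"dp": [[0,0,0.05],[0,0,0.1],[0,0,0.1],[0,0,0.1]], "rot": [[0,0,0],[0,0,0],[0,0,0],[0,0,0]]}}

```text
clock: 6.15
eef_pos: [584.6, -162.6, 23.2]
tcp_rot: [3.142, -0.0, 3.137]
contact_force: [-0.6, 1.3, -0.6]
opening: 0.524
grasp_force: 41.5
```

Emit:
{"api": "play_rows", "payload": {"dp": [[0,0,0.03],[0,0,0.05],[0,0,0.05],[0,0,0.05]], "rot": [[0,0,0],[0,0,0],[0,0,0],[0,0,0]]}}

```text
clock: 6.48
eef_pos: [584.7, -162.6, 21.2]
tcp_rot: [3.142, -0.0, 3.138]
contact_force: [0.4, -0.0, -1.0]
opening: 0.529
grasp_force: 41.5
```

Emit:
{"api": "play_rows", "payload": {"dp": [[0,0,0.03],[0,0,0.05],[0,0,0.05],[0,0,0.05]], "rot": [[0,0,0],[0,0,0],[0,0,0],[0,0,0]]}}

```text
clock: 6.82
eef_pos: [584.8, -162.6, 19.3]
tcp_rot: [-3.142, 0.0, 3.138]
contact_force: [-0.2, -0.4, 0.1]
opening: 0.528
grasp_force: 41.7
```

Emit:
{"api": "play_rows", "payload": {"dp": [[0,0,0.02],[0,0,0.04],[0,0,0.04],[0,0,0.04]], "rot": [[0,0,0],[0,0,0],[0,0,0],[0,0,0]]}}

```text
clock: 7.15
eef_pos: [585.0, -162.6, 19.1]
tcp_rot: [-3.142, 0.0, 3.138]
contact_force: [-3.6, 1.1, 14.6]
opening: 0.532
grasp_force: 43.0
```

Run:
```python
from h import *
s=telemetry.sense();print(s['joint_efforts'],s['contact_force'])
im,c=wrist('w3')
```

```text
[ 1.03321820e-01 -5.76646614e+01 -2.22354877e+01 -8.56225798e-02
 -1.59649037e+00  4.51639399e-02] [-3.62557976  1.05503661 14.57511982]
```

View pics/w3.png

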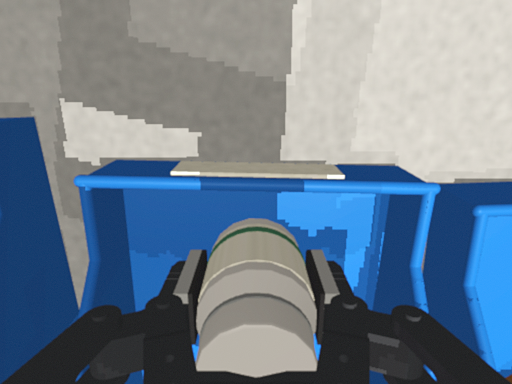

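Contact force is 14.6 N, so the bottle is standing on the bin floor. I release and rise.

Emit:
{"api": "play_rows", "payload": {"dp": [[0,0,-0.01],[0,0,-0.02],[0,0,-0.02],[0,0,-0.02],[0,0,-0.02]], "rot": [[0,0,0],[0,0,0],[0,0,0],[0,0,0],[0,0,0]], "fingers": 0.75}}

```text
clock: 7.62
eef_pos: [584.6, -162.5, 18.3]
tcp_rot: [3.142, -0.0, 3.138]
contact_force: [-0.0, 0.0, -0.2]
opening: 0.749
grasp_force: 0.0
```

Emit:
{"api": "play_rows", "payload": {"dp": [[0,0,-0.5],[0,0,-1.3],[0,0,-2.2],[0,0,-3.1],[0,0,-4]], "rot": [[0,0,0],[0,0,0],[0,0,0],[0,0,0],[0,0,0]]}}

```text
clock: 8.03
eef_pos: [584.3, -162.5, 179.8]
tcp_rot: [3.141, -0.001, 3.138]
contact_force: [1.0, -0.2, -0.3]
opening: 0.751
grasp_force: 0.0
```

Run:
```python
from h import *
im,c=wrist('w4')
g=cv2.cvtColor(im,cv2.COLOR_RGB2HSV)
print(proj(c,(432,-112,48)),proj(c,(585,-163,79)))
plan(440,-112,180,180)
```

```text
[328.46154804 -24.67563955] [256.42823155 197.51548175]
pos [ 588.1 -163.5  187.4] [-179.9    0.5  179.8] op 0.75 t 8.1 | dp [3.71 1.27 0.15] rot [-0.02  0.08 -0.04]
```

View pics/w4.png

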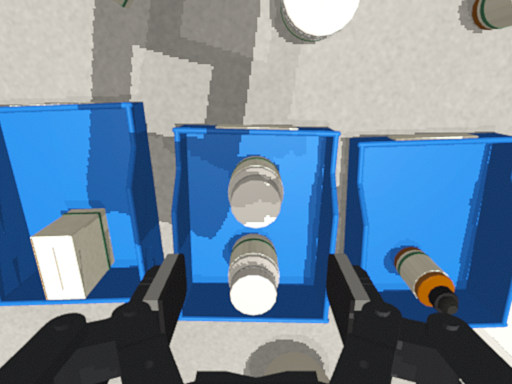

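The bottle stands upright in front of its twin, at (256,195). Next is the jar, near (442,-114).

Emit:
{"api": "play_rows", "payload": {"dp": [[0.8,0.3,0],[1.6,0.6,0],[2.4,0.9,0],[3.2,1.1,0],[3.7,1.27,0.1]], "rot": [[0,0,0],[0,0,0],[0,0,0],[0,0,0],[0,0,0]], "fingers": 0.85}}

```text
clock: 8.5
eef_pos: [433.9, -110.4, 174.3]
tcp_rot: [3.141, -0.001, 3.138]
contact_force: [0.3, -0.4, 0.4]
opening: 0.844
grasp_force: 0.0
```

Emit:
{"api": "play_rows", "payload": {"dp": [[0,0,0],[0,0,0],[0,0,0]], "rot": [[0,0,0],[0,0,0],[0,0,0]]}}

```text
clock: 8.75
eef_pos: [438.1, -111.5, 174.8]
tcp_rot: [-3.141, 0.002, 3.138]
contact_force: [0.1, -0.2, -0.5]
opening: 0.85
grasp_force: 0.0
```

Run:
```python
from h import *
im,c=wrist('w5')
hsv=cv2.cvtColor(im,cv2.COLOR_RGB2HSV);m=(hsv[...,1]<40)&(hsv[...,2]>200)
p=proj(c,(442,-114,48));print(p)
for i,st,ce,mm in blobs(m,1500):
    e=cv2.fitEllipse(cv2.findContours(mm.astype(np.uint8),0,2)[0][0]);q=ray(c,e[0],48);print(st,e,q.round(1))
plan(442,-114,18,180)
```

```text
[254.10608154 190.94995   ]
[  16  113   47   87 2312] ((43.55715560913086, 162.68600463867188), (41.21515655517578, 84.7454833984375), 10.109777450561523) [ 417.4 -283.6   48. ]
pos [ 438.3 -111.6  174.8] [-1.800e+02  1.000e-01  1.798e+02] op 0.85 t 8.8 | dp [-0.09 -0.06  3.92] rot [-0.    0.01 -0.04]
```

View pics/w5.png

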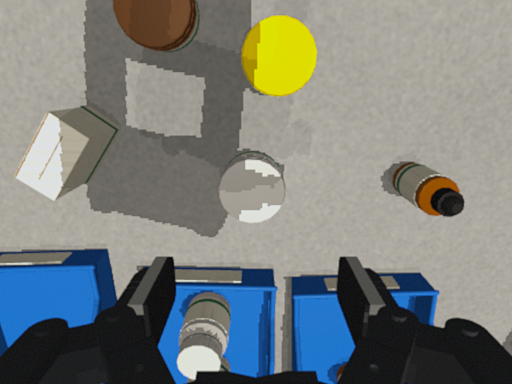

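The jar lid is at (253,187) and the dropper bulb at (450,203), with its foot near (408,182). The carton top is around (52,156).

Run:
```python
from h import *
s=telemetry.sense();f=optics.grab_frame('wrist');c=cam(f,s)
j=ray(c,(252.5,187),48);print(j,ray(c,(451,203),84),[ray(c,p,66).round() for p in [(49,111),(90,120),(60,200),(16,180)]])
plan(j[0],j[1],18,180)
```

```text
[ 438.75027248 -115.37561412   48.        ] [440.72408959  28.94447843  84.        ] [array([ 376., -261.,   66.]), array([ 382., -232.,   66.]), array([ 443., -265.,   66.]), array([ 427., -296.,   66.])]
pos [ 438.3 -111.6  174.7] [-1.800e+02  1.000e-01  1.798e+02] op 0.85 t 8.8 | dp [-0.01 -0.09  3.92] rot [-0.    0.01 -0.04]
```

Emit:
{"api": "play_rows", "payload": {"dp": [[-0.04,-0.09,0.8],[-0.04,-0.09,1.7],[-0.04,-0.09,2.6],[-0.04,-0.09,3.4],[-0.04,-0.09,3.9]], "rot": [[0,0,0],[0,0,0],[0,0,0],[0,0,0],[0,0,0]]}}

```text
clock: 9.27
eef_pos: [438.1, -114.7, 15.5]
tcp_rot: [3.141, -0.002, 3.137]
contact_force: [-0.0, 0.2, 0.1]
opening: 0.854
grasp_force: 0.0
```

Emit:
{"api": "play_rows", "payload": {"dp": [[0,0,0],[0,0,0],[0,0,0],[0,0,0],[0,0,0]], "rot": [[0,0,0],[0,0,0],[0,0,0],[0,0,0],[0,0,0]], "fingers": 0.4}}

```text
clock: 9.68
eef_pos: [439.7, -115.1, 19.8]
tcp_rot: [-3.141, 0.003, 3.138]
contact_force: [0.1, -0.4, -0.2]
opening: 0.643
grasp_force: 42.3
```

Emit:
{"api": "play_rows", "payload": {"dp": [[0,0,0],[0,0,0],[0,0,0]], "rot": [[0,0,0],[0,0,0],[0,0,0]]}}

```text
clock: 9.93
eef_pos: [438.8, -114.9, 19.0]
tcp_rot: [-3.141, 0.001, 3.138]
contact_force: [-1.1, 0.7, -1.2]
opening: 0.645
grasp_force: 42.3
```

Emit:
{"api": "play_rows", "payload": {"dp": [[0,0,-0.8],[0,0,-1.8],[0,0,-2.8],[0,0,-3.8],[0,0,-4.8]], "rot": [[0,0,0],[0,0,0],[0,0,0],[0,0,0],[0,0,0]]}}

```text
clock: 10.35
eef_pos: [437.9, -114.6, 212.6]
tcp_rot: [3.142, 0.0, 3.138]
contact_force: [0.4, -0.1, -1.1]
opening: 0.642
grasp_force: 43.0
```

Emit:
{"api": "play_rows", "payload": {"dp": [[-0.3,0.8,-0.2],[-0.7,1.7,-0.4],[-1.1,2.6,-0.6],[-1.4,3.5,-0.6],[-1.7,4.3,-0.6]], "rot": [[0,0,0.5],[0,0,1.1],[0,0,1.7],[0,0,2.3],[0,0,2.77]]}}

```text
clock: 10.77
eef_pos: [507.8, 59.1, 235.5]
tcp_rot: [3.141, 0.002, 2.844]
contact_force: [0.4, -0.8, -1.2]
opening: 0.642
grasp_force: 43.0
```

Run:
```python
from h import *
plan(596,266,235,163.4)
```

```text
pos [507.8  59.1 235.5] [1.799e+02 1.000e-01 1.630e+02] op 0.64 t 10.8 | dp [-0.59  5.59  0.02] rot [ 0.01  0.02 -0.07]
```

Emit:
{"api": "play_rows", "payload": {"dp": [[-0.1,0.9,0],[-0.2,1.9,0],[-0.3,2.9,0],[-0.4,3.8,0],[-0.5,4.6,0]], "rot": [[0,0,0],[0,0,0],[0,0,0],[0,0,0],[0,0,-0.07]]}}

```text
clock: 11.18
eef_pos: [580.0, 229.7, 234.5]
tcp_rot: [3.141, 0.0, 2.856]
contact_force: [0.7, -0.6, -0.6]
opening: 0.642
grasp_force: 43.0
```

Emit:
{"api": "play_rows", "payload": {"dp": [[-0.03,0.3,0],[-0.07,0.7,0],[-0.1,1,0],[-0.1,1,0],[-0.1,1,0]], "rot": [[0,0,0],[0,0,0],[0,0,0],[0,0,0],[0,0,0]]}}

```text
clock: 11.6
eef_pos: [594.6, 264.2, 234.2]
tcp_rot: [-3.141, -0.0, 2.855]
contact_force: [-0.2, -0.9, -1.4]
opening: 0.645
grasp_force: 43.0
```

Run:
```python
from h import *
plan(596,266,120,163.4)
im,c=wrist('w6')
print(proj(c,(505,299,148)))
```

```text
pos [594.6 264.2 234.2] [-180.    -0.   163.6] op 0.65 t 11.6 | dp [-0.02  0.06  2.86] rot [-0.01 -0.    0.03]
[270.21001841  57.57077596]
```

View pics/w6.png

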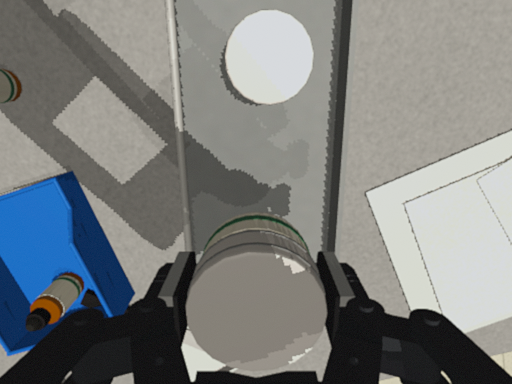

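The jar is lined up with the empty place and the neighbouring jar hasn't moved, at (269,57). Descending.

Emit:
{"api": "play_rows", "payload": {"dp": [[-0.02,0.06,0.5],[-0.02,0.06,1.1],[-0.02,0.06,1.8],[-0.02,0.06,2.4],[-0.02,0.06,2.65]], "rot": [[0,0,0],[0,0,0],[0,0,0],[0,0,0],[0,0,0]]}}

```text
clock: 12.07
eef_pos: [594.2, 264.5, 125.4]
tcp_rot: [-3.138, -0.003, 2.854]
contact_force: [-0.7, -0.1, -0.4]
opening: 0.644
grasp_force: 43.0
```

Emit:
{"api": "play_rows", "payload": {"dp": [[0,0,0.05],[0,0,0.1],[0,0,0.15],[0,0,0.15],[0,0,0.15]], "rot": [[0,0,0],[0,0,0],[0,0,0],[0,0,0],[0,0,0]]}}

```text
clock: 12.48
eef_pos: [597.0, 266.8, 123.8]
tcp_rot: [3.14, 0.001, 2.855]
contact_force: [0.5, -0.2, -0.4]
opening: 0.642
grasp_force: 43.0
```

Emit:
{"api": "play_rows", "payload": {"dp": [[0,0,0.03],[0,0,0.05],[0,0,0.05],[0,0,0.05]], "rot": [[0,0,0],[0,0,0],[0,0,0],[0,0,0]]}}

```text
clock: 12.82
eef_pos: [596.3, 266.6, 120.6]
tcp_rot: [3.142, 0.0, 2.855]
contact_force: [0.2, -0.4, -0.6]
opening: 0.643
grasp_force: 43.0
```

Emit:
{"api": "play_rows", "payload": {"dp": [[0,0,0.03],[0,0,0.05],[0,0,0.05],[0,0,0.05]], "rot": [[0,0,0],[0,0,0],[0,0,0],[0,0,0]]}}

```text
clock: 13.15
eef_pos: [596.2, 266.5, 118.3]
tcp_rot: [-3.141, -0.0, 2.855]
contact_force: [0.1, -0.1, -1.3]
opening: 0.642
grasp_force: 43.0
```

Emit:
{"api": "play_rows", "payload": {"dp": [[0,0,0.02],[0,0,0.03],[0,0,0.03],[0,0,0.03]], "rot": [[0,0,0],[0,0,0],[0,0,0],[0,0,0]]}}

```text
clock: 13.48
eef_pos: [596.3, 266.6, 117.2]
tcp_rot: [-3.142, -0.0, 2.855]
contact_force: [0.4, 1.6, -1.2]
opening: 0.643
grasp_force: 43.0
```

Emit:
{"api": "play_rows", "payload": {"dp": [[0,0,0.02],[0,0,0.04],[0,0,0.04],[0,0,0.04]], "rot": [[0,0,0],[0,0,0],[0,0,0],[0,0,0]]}}

```text
clock: 13.82
eef_pos: [596.6, 266.5, 116.7]
tcp_rot: [3.141, 0.001, 2.855]
contact_force: [-2.5, -2.0, 8.0]
opening: 0.64
grasp_force: 44.0
```

The jar is touching the board (8 N). I release with limited opening so the fingers stay inside the rail.

Emit:
{"api": "play_rows", "payload": {"dp": [[0,0,-0.01],[0,0,-0.01],[0,0,-0.01],[0,0,-0.01],[0,0,-0.01]], "rot": [[0,0,0],[0,0,0],[0,0,0],[0,0,0],[0,0,0]], "fingers": 0.8}}

```text
clock: 14.23
eef_pos: [596.2, 266.5, 115.9]
tcp_rot: [-3.141, -0.0, 2.855]
contact_force: [-0.1, -0.7, -0.5]
opening: 0.8
grasp_force: 0.0
```

Emit:
{"api": "play_rows", "payload": {"dp": [[0,0,-0.4],[0,0,-1.0],[0,0,-1.8],[0,0,-2.6],[0,0,-3.4]], "rot": [[0,0,0],[0,0,0],[0,0,0],[0,0,0],[0,0,0]]}}

```text
clock: 14.65
eef_pos: [596.0, 266.4, 253.2]
tcp_rot: [-3.141, -0.001, 2.855]
contact_force: [0.7, 0.2, 0.1]
opening: 0.797
grasp_force: 0.0
```

Run:
```python
from h import *
plan(441,30,190,180)
f=optics.grab_frame('top');c=cam(f);im=f['color']
hsv=cv2.cvtColor(im,cv2.COLOR_RGB2HSV);m=(hsv[...,1]<60)&(hsv[...,2]>140)
m[:110]=0;m[280:]=0;m[:,:120]=0;m[:,420:]=0
for i,st,ce,_ in blobs(m,25,500): print(st,ce.round(1),ray(c,ce,148).round()[:2])
```

```text
pos [596.  266.4 253.2] [-180.    -0.   163.6] op 0.8 t 14.7 | dp [ 2.04 -6.76  1.58] rot [-0.   -0.01 -2.74]
[120 125  23  18 216] [128.8 134.6] [640. 398.]
[321 127  14  12 129] [328.1 132.3] [ 651. -156.]
[379 131  12  20 226] [384.2 140.8] [ 628. -310.]
[321 154  14  12 131] [327.4 159.4] [ 574. -154.]
[120 173   7  24  85] [121.8 187.1] [491. 410.]
[353 212  21  22 236] [363.1 222.4] [ 403. -249.]
```

Emit:
{"api": "play_rows", "payload": {"dp": [[0.2,-0.8,0.1],[0.5,-1.7,0.3],[0.8,-2.6,0.5],[1.0,-3.5,0.7],[1.2,-4.2,0.8]], "rot": [[0,0,-0.5],[0,0,-1.1],[0,0,-1.7],[0,0,-2.3],[0,0,-2.74]], "fingers": 0.6}}

```text
clock: 15.12
eef_pos: [500.5, 117.1, 218.9]
tcp_rot: [-3.141, -0.002, -3.138]
contact_force: [-0.1, -0.2, 0.6]
opening: 0.597
grasp_force: 0.0
```

Run:
```python
from h import *
plan(441,30,190,180)
```

```text
pos [500.5 117.1 218.9] [-1.800e+02 -1.000e-01 -1.798e+02] op 0.6 t 15.1 | dp [ 1.5  -2.17  0.73] rot [-0.01 -0.01  0.03]
```

Emit:
{"api": "play_rows", "payload": {"dp": [[0.4,-0.6,0.2],[0.9,-1.3,0.4],[1.3,-1.9,0.6],[1.5,-2.17,0.73],[1.5,-2.17,0.73]], "rot": [[0,0,0],[0,0,0],[0,0,0],[0,0,0],[0,0,0]]}}

```text
clock: 15.53
eef_pos: [440.5, 30.5, 189.8]
tcp_rot: [-3.141, -0.002, 3.14]
contact_force: [0.2, 0.8, -0.6]
opening: 0.6
grasp_force: 0.0
```

Emit:
{"api": "play_rows", "payload": {"dp": [[0,0,0],[0,0,0],[0,0,0]], "rot": [[0,0,0],[0,0,0],[0,0,0]]}}

```text
clock: 15.78
eef_pos: [444.1, 33.0, 191.4]
tcp_rot: [3.141, 0.001, -3.141]
contact_force: [0.1, -0.1, -0.3]
opening: 0.604
grasp_force: 0.0
```

Run:
```python
from h import *
im,c=wrist('w7')
hsv=cv2.cvtColor(im,cv2.COLOR_RGB2HSV)
print(proj(c,(440,31,84)))
for nm,m,z in [('amber',(hsv[...,0]<20)&(hsv[...,1]>150),57),('black',(hsv[...,2]<60),84)]:
    m=m.copy();m[260:]=0;m[:130]=0
    for i,st,ce,_ in blobs(m,50): print(nm,st,ce.round(),ray(c,ce,z).round(1))
plan(440,31,18,180)
```

```text
[254.4630589  188.60881262]
amber [240 165  38  36 579] [258. 179.] [439.5  34.   57. ]
black [247 176  24  26 517] [258. 189.] [440.  34.  84.]
black [191 251   9   9  56] [196. 256.] [497.4 -17.3  84. ]
black [313 251   8   9  57] [316. 256.] [497.4  81.6  84. ]
pos [443.9  33.  191.3] [ 1.800e+02  1.000e-01 -1.799e+02] op 0.6 t 15.8 | dp [ 0.1  -0.05  4.33] rot [0.   0.01 0.01]
```

View pics/w7.png

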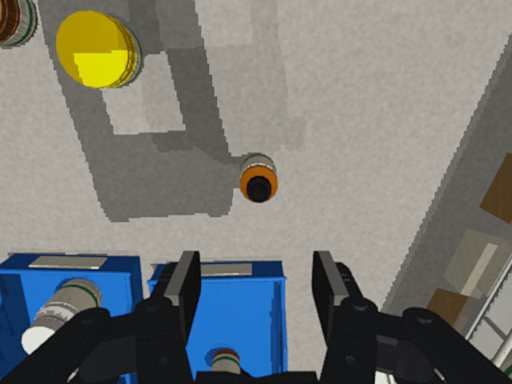

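The dropper bulb is at (258,189), which gives (440,34). Descending.

Emit:
{"api": "play_rows", "payload": {"dp": [[0.1,0.02,0.8],[0.1,0.02,1.8],[0.1,0.02,2.8],[0.1,0.02,3.8],[0.1,0.02,4.3]], "rot": [[0,0,0],[0,0,0],[0,0,0],[0,0,0],[0,0,0]]}}

```text
clock: 16.25
eef_pos: [437.4, 33.6, 15.5]
tcp_rot: [-3.141, -0.003, -3.14]
contact_force: [-1.2, -0.2, 0.8]
opening: 0.599
grasp_force: 0.0
```

Emit:
{"api": "play_rows", "payload": {"dp": [[0,0,0],[0,0,0],[0,0,0],[0,0,0],[0,0,0]], "rot": [[0,0,0],[0,0,0],[0,0,0],[0,0,0],[0,0,0]], "fingers": 0.15}}

```text
clock: 16.67
eef_pos: [440.1, 33.2, 20.4]
tcp_rot: [3.141, 0.003, -3.141]
contact_force: [0.6, -0.7, -2.3]
opening: 0.375
grasp_force: 39.7
```

Emit:
{"api": "play_rows", "payload": {"dp": [[0,0,0],[0,0,0],[0,0,0]], "rot": [[0,0,0],[0,0,0],[0,0,0]]}}

```text
clock: 16.92
eef_pos: [439.1, 33.0, 19.4]
tcp_rot: [3.142, 0.001, -3.142]
contact_force: [0.5, 0.4, -0.7]
opening: 0.38
grasp_force: 39.7
```

Emit:
{"api": "play_rows", "payload": {"dp": [[0,0,-0.5],[0,0,-1.2],[0,0,-2.0],[0,0,-2.8],[0,0,-3.2]], "rot": [[0,0,0],[0,0,0],[0,0,0],[0,0,0],[0,0,0]]}}

```text
clock: 17.33
eef_pos: [440.0, 33.0, 150.3]
tcp_rot: [3.141, 0.004, -3.142]
contact_force: [1.3, -0.5, -1.6]
opening: 0.378
grasp_force: 39.9
```

Emit:
{"api": "play_rows", "payload": {"dp": [[-0.7,-0.2,0],[-1.5,-0.4,0],[-2.3,-0.6,0],[-3.1,-0.8,0],[-3.8,-0.95,0]], "rot": [[0,0,0],[0,0,0],[0,0,0],[0,0,0],[0,0,0]]}}

```text
clock: 17.75
eef_pos: [592.6, -5.7, 147.1]
tcp_rot: [-3.141, 0.001, 3.141]
contact_force: [-0.0, -0.3, -0.4]
opening: 0.376
grasp_force: 39.9
```

Emit:
{"api": "play_rows", "payload": {"dp": [[0,0,0],[0,0,0],[0,0,0]], "rot": [[0,0,0],[0,0,0],[0,0,0]]}}

```text
clock: 18.0
eef_pos: [589.6, -5.0, 146.4]
tcp_rot: [3.141, -0.002, 3.141]
contact_force: [-0.4, 0.4, -1.3]
opening: 0.376
grasp_force: 40.0
```

Run:
```python
from h import *
plan(591,-5,26,180)
im,c=wrist('w8')
for q in [(547,-72,35),(547,64,35),(591,-5,3),(676,-5,60)]:print(proj(c,q))
```

```text
pos [589.6  -5.  146.4] [ 1.8e+02 -1.0e-01  1.8e+02] op 0.38 t 18.0 | dp [-0.04 -0.    3.01] rot [ 0.   -0.02 -0.  ]
[166.91479646 137.86093537]
[350.05368646 137.72880947]
[256.99445179 183.07181777]
[257.17261707 306.24993502]
```

View pics/w8.png

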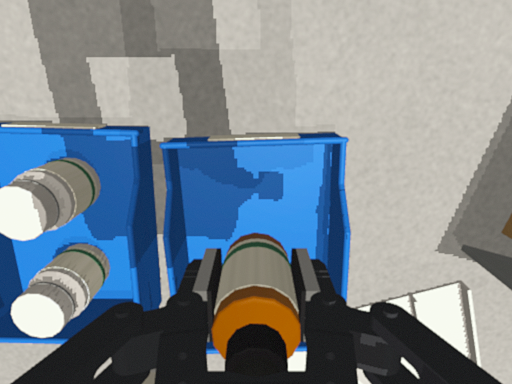

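The dropper is centred over its bin, whose front corners are at (165,143) and (347,137). Descending.

Emit:
{"api": "play_rows", "payload": {"dp": [[0,0,0.5],[0,0,1.2],[0,0,2],[0,0,2.6],[0,0,2.9]], "rot": [[0,0,0],[0,0,0],[0,0,0],[0,0,0],[0,0,0]]}}

```text
clock: 18.47
eef_pos: [587.7, -4.7, 28.3]
tcp_rot: [3.142, -0.004, -3.141]
contact_force: [-0.8, 0.8, -1.6]
opening: 0.379
grasp_force: 40.0
```

Emit:
{"api": "play_rows", "payload": {"dp": [[0,0,0.05],[0,0,0.1],[0,0,0.1],[0,0,0.1]], "rot": [[0,0,0],[0,0,0],[0,0,0],[0,0,0]]}}

```text
clock: 18.8
eef_pos: [591.8, -5.0, 28.4]
tcp_rot: [-3.142, 0.002, -3.141]
contact_force: [0.3, -0.3, -1.3]
opening: 0.376
grasp_force: 40.0
```

Emit:
{"api": "play_rows", "payload": {"dp": [[0,0,0.03],[0,0,0.06],[0,0,0.06],[0,0,0.06]], "rot": [[0,0,0],[0,0,0],[0,0,0],[0,0,0]]}}

```text
clock: 19.13
eef_pos: [590.9, -5.0, 24.8]
tcp_rot: [-3.142, 0.0, -3.142]
contact_force: [-0.2, 0.1, -0.6]
opening: 0.377
grasp_force: 40.0
```

Emit:
{"api": "play_rows", "payload": {"dp": [[0,0,0.03],[0,0,0.06],[0,0,0.06],[0,0,0.06]], "rot": [[0,0,0],[0,0,0],[0,0,0],[0,0,0]]}}

```text
clock: 19.47
eef_pos: [590.6, -5.0, 21.9]
tcp_rot: [-3.142, -0.0, -3.142]
contact_force: [0.1, -0.9, -1.5]
opening: 0.372
grasp_force: 40.0
```

Emit:
{"api": "play_rows", "payload": {"dp": [[0,0,0.02],[0,0,0.04],[0,0,0.04],[0,0,0.04]], "rot": [[0,0,0],[0,0,0],[0,0,0],[0,0,0]]}}

```text
clock: 19.8
eef_pos: [590.7, -5.0, 20.4]
tcp_rot: [-3.142, -0.0, -3.141]
contact_force: [0.1, -0.5, -1.0]
opening: 0.377
grasp_force: 40.4
```

Emit:
{"api": "play_rows", "payload": {"dp": [[0,0,0.02],[0,0,0.04],[0,0,0.04],[0,0,0.04]], "rot": [[0,0,0],[0,0,0],[0,0,0],[0,0,0]]}}

```text
clock: 20.13
eef_pos: [590.9, -5.0, 20.3]
tcp_rot: [-3.142, 0.0, -3.141]
contact_force: [-5.3, 0.6, 16.4]
opening: 0.378
grasp_force: 42.0
```

Emit:
{"api": "play_rows", "payload": {"dp": [[0,0,-0.01],[0,0,-0.02],[0,0,-0.02],[0,0,-0.02],[0,0,-0.02]], "rot": [[0,0,0],[0,0,0],[0,0,0],[0,0,0],[0,0,0]], "fingers": 0.6}}

```text
clock: 20.55
eef_pos: [590.7, -5.0, 19.5]
tcp_rot: [-3.142, -0.0, -3.141]
contact_force: [-0.2, -0.6, -0.8]
opening: 0.6
grasp_force: 0.0
```

Emit:
{"api": "play_rows", "payload": {"dp": [[0,0,-0.5],[0,0,-1.3],[0,0,-2.2],[0,0,-3.1],[0,0,-4]], "rot": [[0,0,0],[0,0,0],[0,0,0],[0,0,0],[0,0,0]]}}

```text
clock: 20.97
eef_pos: [590.3, -5.0, 181.0]
tcp_rot: [-3.142, -0.001, -3.141]
contact_force: [0.6, -0.2, -0.6]
opening: 0.6
grasp_force: 0.0
```

Emit:
{"api": "play_rows", "payload": {"dp": [[0.6,-0.7,0],[1.2,-1.4,0],[1.8,-2.1,0],[2.4,-2.8,0],[2.9,-3.4,0]], "rot": [[0,0,1],[0,0,2],[0,0,3],[0,0,4],[0,0,5]]}}

```text
clock: 21.38
eef_pos: [472.9, -142.1, 179.6]
tcp_rot: [-3.141, -0.0, 2.613]
contact_force: [0.9, -0.8, 0.7]
opening: 0.601
grasp_force: 0.0
```

Run:
```python
from h import *
plan(408,-263,185,147)
```

```text
pos [ 472.9 -142.1  179.6] [-180.    -0.   149.7] op 0.6 t 21.4 | dp [-0.12 -3.43 -0.13] rot [-0.   -0.    0.45]
```

Emit:
{"api": "play_rows", "payload": {"dp": [[-0.1,-0.8,-0.1],[-0.1,-1.7,-0.1],[-0.1,-2.6,-0.1],[-0.1,-3.4,-0.1],[-0.1,-3.4,-0.1]], "rot": [[0,0,0.4],[0,0,0.4],[0,0,0.4],[0,0,0.4],[0,0,0.4]]}}

```text
clock: 21.8
eef_pos: [407.9, -264.5, 183.7]
tcp_rot: [-3.14, 0.0, 2.573]
contact_force: [0.0, -0.5, 0.9]
opening: 0.603
grasp_force: 0.0
```

Emit:
{"api": "play_rows", "payload": {"dp": [[0,0,0],[0,0,0],[0,0,0]], "rot": [[0,0,0],[0,0,0],[0,0,0]]}}

```text
clock: 22.05
eef_pos: [410.7, -260.0, 183.6]
tcp_rot: [3.141, -0.0, 2.577]
contact_force: [-0.3, 0.5, 0.1]
opening: 0.602
grasp_force: 0.0
```

Run:
```python
from h import *
plan(408,-263,22,147)
im,c=wrist('w9')
print(proj(c,(408,-263,66)))
np.savez('c9.npz',K=c[0],R=c[1],C=c[2])
```

```text
pos [ 410.7 -260.   183.6] [180.   -0.  147.7] op 0.6 t 22.1 | dp [ 0.02 -0.1   4.04] rot [ 0.   -0.    0.11]
[251.7327443  188.68289153]
```

View pics/w9.png

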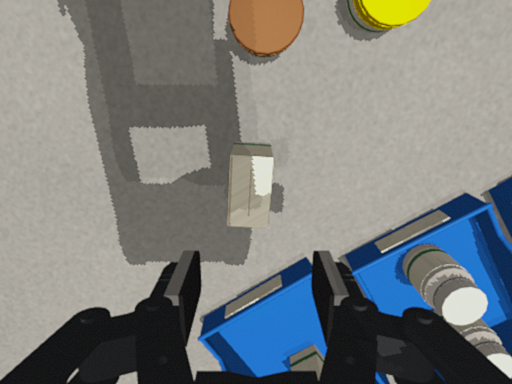

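The carton's top face has corners (230,157), (273,158), (269,227) and (227,226). I convert these to a pose.

Run:
```python
from h import *
z=np.load('c9.npz');c=(z['K'],z['R'],z['C'])
P=np.array([ray(c,p,66)[:2] for p in [(230,157),(273,158),(269,227),(227,226)]])
ctr=P.mean(0);d=(P[3]+P[2]-P[0]-P[1])/2;e=(P[1]+P[2]-P[0]-P[3])/2
a=np.degrees(np.arctan2(d[1],d[0]));print(P.round(),ctr.round(1),np.hypot(*d),np.hypot(*e),a)
plan(ctr[0],ctr[1],21,180+a)
```

```text
[[ 377. -263.]
 [ 396. -236.]
 [ 444. -269.]
 [ 424. -298.]] [ 410.3 -266.4] 58.01796681635827 34.03955755743244 -35.479613844008206
pos [ 410.7 -259.9  183.6] [180.   -0.  147.7] op 0.6 t 22.1 | dp [-0.08 -0.14  4.07] rot [ 0.   -0.    0.53]
```

Emit:
{"api": "play_rows", "payload": {"dp": [[-0.08,-0.12,0.7],[-0.08,-0.12,1.6],[-0.08,-0.12,2.5],[-0.08,-0.12,3.4],[-0.08,-0.12,4.0]], "rot": [[0,0,0.5],[0,0,0.5],[0,0,0.5],[0,0,0.5],[0,0,0.5]]}}

```text
clock: 22.52
eef_pos: [409.9, -264.9, 21.0]
tcp_rot: [-3.142, -0.002, 2.526]
contact_force: [-1.1, 0.0, -0.6]
opening: 0.599
grasp_force: 0.0
```

Emit:
{"api": "play_rows", "payload": {"dp": [[0,0,0],[0,0,0],[0,0,0],[0,0,0],[0,0,0]], "rot": [[0,0,0],[0,0,0],[0,0,0],[0,0,0],[0,0,0]], "fingers": 0.15, "grip_force": 30}}

```text
clock: 22.93
eef_pos: [411.6, -267.1, 25.4]
tcp_rot: [3.141, 0.003, 2.524]
contact_force: [0.7, 0.2, -0.5]
opening: 0.389
grasp_force: 36.1
```

Emit:
{"api": "play_rows", "payload": {"dp": [[0,0,0],[0,0,0],[0,0,0]], "rot": [[0,0,0],[0,0,0],[0,0,0]]}}

```text
clock: 23.18
eef_pos: [410.6, -266.8, 24.3]
tcp_rot: [3.142, 0.001, 2.524]
contact_force: [0.8, -0.2, -0.6]
opening: 0.394
grasp_force: 36.1
```

Emit:
{"api": "play_rows", "payload": {"dp": [[0,0,-0.5],[0,0,-1.2],[0,0,-2.0],[0,0,-2.8],[0,0,-3.3]], "rot": [[0,0,0],[0,0,0],[0,0,0],[0,0,0],[0,0,0]]}}

```text
clock: 23.6
eef_pos: [411.1, -267.1, 158.7]
tcp_rot: [3.141, 0.003, 2.524]
contact_force: [1.3, -0.6, -0.1]
opening: 0.391
grasp_force: 36.2
```

Run:
```python
from h import *
plan(564,-327,150,181)
```

```text
pos [ 411.1 -267.1  158.7] [180.    0.2 144.6] op 0.39 t 23.6 | dp [-3.98  0.99  0.23] rot [-0.01  0.03 -6.07]
```

Emit:
{"api": "play_rows", "payload": {"dp": [[-0.7,0.2,0],[-1.5,0.4,0],[-2.4,0.6,0],[-3.2,0.8,0],[-3.98,0.99,0]], "rot": [[0,0,-1.1],[0,0,-2.2],[0,0,-3.4],[0,0,-4.6],[0,0,-5.7]]}}

```text
clock: 24.02
eef_pos: [564.6, -327.1, 155.9]
tcp_rot: [-3.141, 0.0, 3.127]
contact_force: [-0.1, -0.0, -0.9]
opening: 0.392
grasp_force: 36.3
```

Emit:
{"api": "play_rows", "payload": {"dp": [[0,0,0],[0,0,0],[0,0,0]], "rot": [[0,0,-0.3],[0,0,-0.3],[0,0,-0.3]]}}

```text
clock: 24.27
eef_pos: [562.3, -326.1, 155.1]
tcp_rot: [3.141, -0.001, -3.133]
contact_force: [-0.8, 0.5, -0.5]
opening: 0.394
grasp_force: 36.3
```

Run:
```python
from h import *
plan(564,-327,30,181)
im,c=wrist('w10')
for q in [(521,-394,35),(519,-258,35)]:print(proj(c,q))
```

```text
pos [ 562.3 -326.1  155.1] [ 1.800e+02 -1.000e-01 -1.795e+02] op 0.39 t 24.3 | dp [-0.05 -0.02  3.13] rot [ 0.01 -0.01 -0.08]
[169.05791632 136.99078263]
[346.36538297 135.84378376]
```

View pics/w10.png

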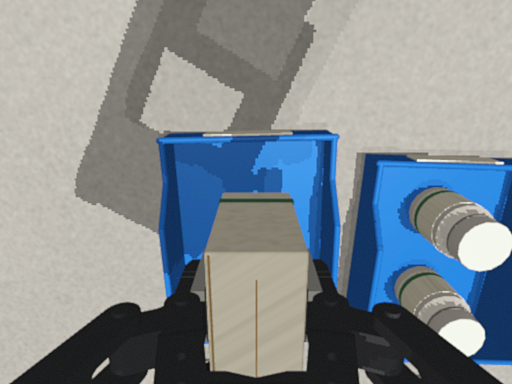

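The carton is aligned with its bin, whose front corners are at (160,141) and (338,136). The bin centre is about 5 mm further to −y, so I shift slightly as I descend.

Emit:
{"api": "play_rows", "payload": {"dp": [[0,-0.12,0.5],[0,-0.12,1.2],[0,-0.12,2],[0,-0.12,2.7],[0,-0.12,3.0]], "rot": [[0,0,-0.15],[0,0,-0.15],[0,0,-0.15],[0,0,-0.15],[0,0,-0.15]]}}

```text
clock: 24.73
eef_pos: [560.1, -329.8, 32.4]
tcp_rot: [3.139, -0.004, -3.117]
contact_force: [-0.2, 1.2, 0.2]
opening: 0.394
grasp_force: 36.3
```

Emit:
{"api": "play_rows", "payload": {"dp": [[0,0,0.05],[0,0,0.1],[0,0,0.1],[0,0,0.1]], "rot": [[0,0,0],[0,0,0],[0,0,0],[0,0,0]]}}

```text
clock: 25.07
eef_pos: [564.2, -331.9, 33.6]
tcp_rot: [-3.14, 0.002, -3.116]
contact_force: [-0.2, -0.7, -0.4]
opening: 0.398
grasp_force: 36.3
```

Emit:
{"api": "play_rows", "payload": {"dp": [[0,0,0.02],[0,0,0.04],[0,0,0.04],[0,0,0.04]], "rot": [[0,0,0],[0,0,0],[0,0,0],[0,0,0]]}}

```text
clock: 25.4
eef_pos: [563.3, -331.4, 30.4]
tcp_rot: [-3.141, 0.0, -3.115]
contact_force: [0.4, -0.3, -0.8]
opening: 0.391
grasp_force: 36.3
```

Emit:
{"api": "play_rows", "payload": {"dp": [[0,0,0.04],[0,0,0.08],[0,0,0.08],[0,0,0.08]], "rot": [[0,0,0],[0,0,0],[0,0,0],[0,0,0]]}}

```text
clock: 25.73
eef_pos: [563.0, -331.2, 26.6]
tcp_rot: [3.141, -0.0, -3.115]
contact_force: [-0.8, -0.3, -0.6]
opening: 0.392
grasp_force: 36.3
```

Emit:
{"api": "play_rows", "payload": {"dp": [[0,0,0.02],[0,0,0.04],[0,0,0.04],[0,0,0.04]], "rot": [[0,0,0],[0,0,0],[0,0,0],[0,0,0]]}}

```text
clock: 26.07
eef_pos: [563.1, -331.3, 25.2]
tcp_rot: [3.142, -0.0, -3.115]
contact_force: [-0.2, 0.3, -1.2]
opening: 0.394
grasp_force: 36.3
```

Emit:
{"api": "play_rows", "payload": {"dp": [[0,0,0.02],[0,0,0.04],[0,0,0.04],[0,0,0.04]], "rot": [[0,0,0],[0,0,0],[0,0,0],[0,0,0]]}}

```text
clock: 26.4
eef_pos: [563.4, -331.4, 24.7]
tcp_rot: [-3.141, 0.0, -3.115]
contact_force: [-1.8, 1.5, 7.9]
opening: 0.397
grasp_force: 37.5
```

The carton is touching the floor. I release, rise, and clear the view for a final check.

Emit:
{"api": "play_rows", "payload": {"dp": [[0,0,-0.01],[0,0,-0.01],[0,0,-0.01],[0,0,-0.01],[0,0,-0.01]], "rot": [[0,0,0],[0,0,0],[0,0,0],[0,0,0],[0,0,0]], "fingers": 0.6}}

```text
clock: 26.82
eef_pos: [563.1, -331.3, 23.9]
tcp_rot: [3.142, -0.0, -3.115]
contact_force: [-0.1, -0.1, -0.4]
opening: 0.599
grasp_force: 0.0
```

Emit:
{"api": "play_rows", "payload": {"dp": [[0,0,-0.5],[0,0,-1.3],[0,0,-2.2],[0,0,-3.1],[0,0,-4]], "rot": [[0,0,0],[0,0,0],[0,0,0],[0,0,0],[0,0,0]]}}

```text
clock: 27.23
eef_pos: [562.8, -331.1, 185.5]
tcp_rot: [3.141, -0.001, -3.115]
contact_force: [-0.4, -0.6, -0.3]
opening: 0.6
grasp_force: 0.0
```

Emit:
{"api": "play_rows", "payload": {"dp": [[0.8,0,-0.3],[1.7,0,-0.6],[2.6,0,-0.8],[3.4,0,-0.8],[4,0,-0.8]], "rot": [[0,0,0],[0,0,0],[0,0,0],[0,0,0],[0,0,0]]}}

```text
clock: 27.65
eef_pos: [400.9, -335.3, 216.6]
tcp_rot: [-3.141, 0.0, -3.115]
contact_force: [0.5, -1.0, -0.0]
opening: 0.6
grasp_force: 0.0
```

Emit:
{"api": "play_rows", "payload": {"dp": [[0,0,0],[0,0,0],[0,0,0]], "rot": [[0,0,0],[0,0,0],[0,0,0]]}}

```text
clock: 27.9
eef_pos: [403.9, -335.9, 216.4]
tcp_rot: [-3.141, 0.001, -3.116]
contact_force: [0.1, -0.3, -0.4]
opening: 0.601
grasp_force: 0.0
```

Run:
```python
from h import *
f=optics.grab_frame('top');g=optics.grab_frame('scene');c=cam(f);im=f['color']
hsv=cv2.cvtColor(im,cv2.COLOR_RGB2HSV);m=(hsv[...,1]<60)&(hsv[...,2]>140)
m[:110]=0;m[280:]=0;m[:,:120]=0;m[:,420:]=0
for i,st,ce,_ in blobs(m,25,500): print(st,ce.round(1),ray(c,ce,148).round()[:2])
a=cv2.resize(im[100:270,120:420],(600,340));b=cv2.resize(g['color'][150:330,40:460],(600,257))
cv2.imwrite('pics/end.png',np.vstack([a,b])[:,:,::-1])
```

```text
[321 127  14  12 129] [328.1 132.3] [ 651. -156.]
[379 131  12  20 226] [384.2 140.8] [ 628. -310.]
[166 139  20  20 303] [175.4 148.7] [601. 266.]
[321 154  14  12 128] [327.4 159.3] [ 575. -154.]
[380 160  12  20 230] [385.5 169.5] [ 548. -312.]
[152 174  20  19 310] [161.7 183. ] [504. 300.]
[141 208  20  20 317] [150.6 217.9] [408. 327.]
[408 270  12  10  42] [412.9 274.9] [ 265. -379.]
```

View pics/end.png

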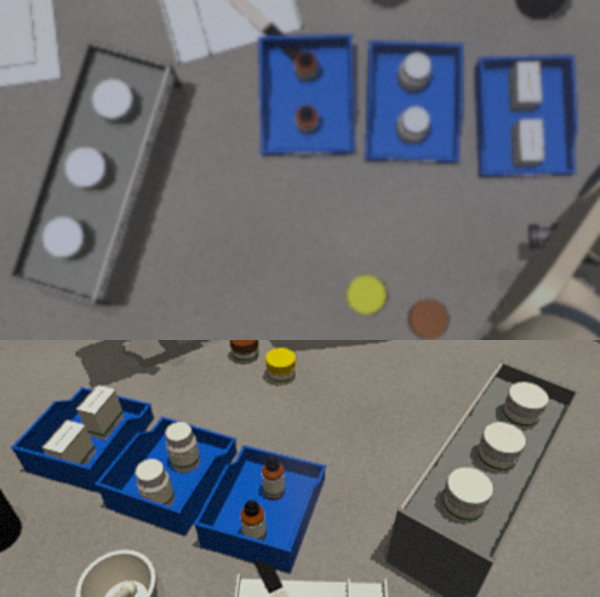

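Everything stands upright in its place. The two shelf jars measure the same as at the start, (504,300) and (408,327).

```bash
python3 -c "
from rig import r
print(r.sign_off())"
```

```text
the job is handed in; nothing more can be done
None
```

The job is handed in at about 28 s; the sign-off gave no verdict, but the last pictures show the bottle, dropper and carton upright in their bins, the jar in the shelf gap and both shelf jars unmoved.

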